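# Clamp the glued oval gift box in the trigger clamp

### The arm

A 6-joint arm with a two-finger parallel gripper is mounted at the origin on a cart in front of the work surface, level with it; the furniture and walls round the work are solid. World frame = base frame: x ahead of the robot, y to its left, z up, the work surface at z = 0. Lengths are in mm, angles in rad, forces in N, time in s.
With the tool pointing down it reaches from about 225 to 725 mm from the base axis. Payload 3.1 kg.
Tool frame: the origin (TCP) lies on the centre line of the jaws, within the pads' length; the fingertips stand 8 mm ahead of it and the grasp point (between the pads) lies 11 mm behind it; z points along the fingers, y is the direction in which the jaws open and shut (so a half turn about z gives the same grasp; the last joint's range is limited). The gripper opens to 85 mm and grips with 20 to 120 N. Pads are 22 mm wide; open, the fingers measure 114 mm over their backs; the gripper's body (76 mm by 85 mm) begins 54 mm behind the grasp point. The pads swing forward as they close: fully open they stand 13 mm farther back than shut.
Start: joints at [-1.402, 0.048, 0.099, 1.622, 0, 1.443], TCP at [153.527, -502.043, 239.312] pointing down, gripper open.
Joint ranges: [-2.91, 2.91], [-0.99, 1.94], [-1.21, 1.42], [-2.12, 2.29], [-1.49, 1.47], [-3.14, 3.14]. Speed limits (rad/s): [2.79, 2.79, 3.14, 3.14, 3.14, 3.14].

### API

Orientations are given as a unit quaternion [w, x, y, z].
In Python, from station import arm gives the robot as it stands.
- The arm moves only by the shell command python3 -m jog 'ROWS' [FORCE]. ROWS is a JSON object of lists of equal length, an entry for each row: "xyz": the shift along the tool's x, y, z in m, a list of three; "rot": the turn, a rotation vector about the tool's x, y, z in degrees, a list of three; "hand": the opening, from -1 (shut) to 1 (fully open). In form: {"xyz": [[dx, dy, dz], ...], "rot": [[wx, wy, wz], ...], "hand": [hand, ...]}. A call has 1 to 20 rows; each row shifts and turns the commanded pose from where the row before left it, along the tool's axes as they then stand; what a row does not reach is not made up. A row lasts 1/12 s, in which the tool goes at most 41.7 mm and 7.16 degrees, less where a joint would pass 70% of its speed; a pose out of reach is approached as far as the arm can. A call with a gripper value outside its range is refused whole. The fingers move at their own pace and stop on an object; FORCE is the grip in N (left out, the last holds). Time passes only in rows, so rows that do not move let the fingers close. It gives the time, the measured TCP pose, the force and the opening at its end, in the units of the state.
- arm.observe(): the state, without advancing time (a new reading comes with each control period).
- arm.snapshot(name): name is "scene" or "top"; returns a dict with "pixels" (384x512x3 uint8, red, green, blue), "camera_matrix" (3x3 intrinsics, pixels), "R" (3x3) and "t" (3): a world point X has camera coordinates R X + t. Camera axes: x right, y down, z forward; pixel columns grow to the right and rows downward; lengths in mm; the calibration is good to about 2 mm. A picture is of the moment at which its call begins. There is no depth.
- arm.close_job(): hands the job in, once; it reports no verdict.
The state is a dict: "time": time; "joints": joint angles; "qvel": joint speeds; "tau": joint torques, N m; "tool_pos": TCP position; "ee_rot": TCP orientation; "force": force on the tool from outside, world axes, zero at the start; "moment": the same for the moment, N m; "width": opening from 0.0 (shut) to 1.0 (fully open).
Only numpy, scipy, OpenCV 4.12 (cv2) and the standard library are available. Lean on these libraries where they do the work, as an engineer would, in place of code of your own. Each camera call takes 0.05 s, during which the arm holds its last target. There are 200 camera calls.

### The job

The lid of the oval gift box has just been glued on: stand the box upright across the narrow bar of the bench clamp, between the pad and the end stop with its flat faces towards them, and take the hand off it. Then pump the trigger, and only the trigger, until the sprung pad has pushed the box against the end stop and is itself pressed in about half-way on its spring (about 14 mm), never nearly all the way, as that would crush the box. Finish while still holding the trigger squeezed in, and leave everything else on the counter where it stands.

Things in the scene. Friction and masses are not known exactly. Their poses are not given: they have to be found in the camera images.
- clamp: Bench clamp fixed to the table, wooden board 70 x 250 x 12 mm, grey head, darker grey handle, aluminium bar, steel end stop. Origin on the table under the middle of the head's front face. Its y axis runs along the bar from head to end stop (roughly to the robot's left), z up. In this frame the head spans y -60 to 0, x -20 to 20, top z 98 mm; a toothed rod at z 72 sticks out behind to y -108. A raised shelf (z 0.22 to 0.25 m, y below 0.06) overhangs the table from x 0.60
- bar_top (a point): Point on the flat top of the clamp's bar, mid width, z 38 mm, y 105 mm in the clamp frame. The bar is 30 mm wide (x -15 to 15) and free from y 2 to 155 mm
- stop_face (a point): Centre of the end stop's face, which looks towards the pad (fixed; y 155, z 72 mm in the clamp frame). Face 34 mm wide, 32 mm high; the stop's post ends at z 90 mm
- handle_grip (a point): Fixed point to squeeze at, clamp y -36.5, z 150 mm: midway between the handle's back face (y -56) and the front face of the fully squeezed trigger (y -17), which together are 39 mm thick; 53 mm with the trigger at rest. The handle is a fixed post 22 mm wide (x), y -56 to -36, top at z 185 mm. Squeeze along the clamp's y axis, from above
- trigger_end (a point): Middle of the rounded upper end of the trigger, a metal blade 16 mm wide (x) and 10 mm thick in front of the handle; moves with it. Pivot 79 mm below, at clamp y -22, z 95 mm. At rest the blade leans 0.18 rad towards the end stop
- trigger (a joint): Trigger angle, rad: 0 at rest (springs back by itself), 0.18 fully squeezed to its stop, upright beside the handle (its end moves 14 mm towards the handle). A squeeze takes up to about 20 N. Each full squeeze from rest drives the jaw about 7 mm (two 3.5 mm teeth) towards the end stop; when the trigger is let back to rest the jaw stays where it is
- jaw (a joint): Travel of the push rod towards the end stop, m, 0 to 0.085; starts anywhere from 0 to 0.03. With the pad not pressed in, the gap between pad and end stop is 0.097 minus this value. The trigger cannot back it off
- pad (a joint): How far the pad is pressed back on its spring, m: 0 free, 0.028 fully in. Spring 500 N/m, so 14 mm (half-way) is 7 N on the box; the box counts as crushed at 12.5 N (25 mm)
- pad_face (a point): Centre of the pad's face (34 mm wide, 32 mm high, top at z 88 mm), which presses the box; moves with jaw and pad
- oval_box: Oval gift box standing on its edge, 36 mm thick (its x axis, across the flat faces), 118 mm long (its y axis), 98 mm high (z up), about 0.16 kg. Origin at the middle of the underside. It starts upright on the table near the left edge, well to the left of the clamp
- box_centre (a point): Centre of the oval box, 49 mm above its underside
- tea_tin: Tin with printed label, 58 mm across, 72 mm high; bystander
- butter: Wrapped pastry bar, 57 x 101 x 25 mm; bystander
- ring_cake: Flat film-wrapped ring cake, 90 x 94 x 25 mm; bystander
- rattan_ball: Woven ball, 58 mm; bystander
- price_sign: Small upright card holder, 26 x 62 x 51 mm; bystander
- date_stamp: Wooden hand stamp, 26 x 34 x 62 mm; bystander

How it is judged:
By the outcome, as a careful person would: the job done as asked, in the order asked, and still so for the second after the job is handed in, while the arm keeps its last pose, push and grip.
It also fails if it takes over 69 s, if anything falls off the work surface, if the arm or the gripper's body presses on something with over 40 N, if the wrist force passes 120 N, or if a joint passes its speed limit or range.

## Working session

There is one attempt and no reset: what is moved stays moved. The work goes in short steps, Python scripts to look and compute and a shell command to move; the robot and the scene stay as the last step left them, time stands still between calls to the robot, and variables do not carry over. Pictures are saved under pics/ and viewed, about 8 in all and at most 12, crops included, and the job is handed in when it is done.

```bash
mkdir -p pics; ls; cat > h.py <<'E'
import numpy as np,cv2
from station import arm
def snap(n,f,crop=None,s=1):
    d=arm.snapshot(n); im=d["pixels"][:,:,::-1]
    if crop: im=im[crop[1]:crop[3],crop[0]:crop[2]]
    im=cv2.resize(im,None,fx=s,fy=s,interpolation=cv2.INTER_CUBIC); cv2.imwrite("pics/"+f,im); return d
def ray(d,u,v,z):
    K,R,t=map(np.array,(d["camera_matrix"],d["R"],d["t"])); t=t.ravel()
    c=-R.T@t; r=R.T@np.linalg.inv(K)@[u,v,1]; return c+r*(z-c[2])/r[2]
def proj(d,X):
    K,R,t=map(np.array,(d["camera_matrix"],d["R"],d["t"])); p=K@(R@np.array(X,float)+t.ravel()); return p[:2]/p[2]
E
python3 - <<'E'
from h import *
for n in("scene","top"):
    d=snap(n,n+"1.png",None,1.5); print(n,np.round(d["camera_matrix"],1).tolist(),np.round(d["R"],3).tolist(),np.round(d["t"],1).tolist())
print(arm.observe())
E
```

```text
pics
scene [[415.1, 0.0, 251.2], [0.0, 415.1, 189.6], [0.0, 0.0, 1.0]] [[0.881, -0.474, -0.011], [-0.285, -0.51, -0.811], [0.379, 0.718, -0.584]] [-505.5, 295.0, 1306.2]
top [[361.5, 0.0, 254.4], [0.0, 361.5, 196.3], [0.0, 0.0, 1.0]] [[0.386, -0.923, 0.005], [-0.836, -0.352, -0.422], [0.391, 0.158, -0.907]] [-198.2, 544.9, 1030.6]
{'time': 0.1, 'joints': array([-1.40181638e+00,  4.86837613e-02,  9.77187238e-02,  1.62200331e+00,
        6.85102919e-06,  1.44299631e+00]), 'qvel': array([-6.54603213e-04, -1.13726174e-03,  2.20360063e-03, -3.10180259e-06,
        6.87774603e-04, -2.17628896e-03]), 'tau': array([ 3.37529680e-03, -3.39851117e+01,  3.20935643e+01,  1.58654602e-02,
       -1.04140161e-04,  4.54420821e-07]), 'tool_pos': array([ 153.42933778, -501.50707087,  238.21258123]), 'ee_rot': array([-1.08585299e-03,  9.89009811e-01,  1.47845911e-01, -1.89345974e-05]), 'force': array([-0.25430193, -0.00848274,  0.31598634]), 'moment': array([-0.03478117, -0.04128234,  0.02262224]), 'width': 1.0004730327747922}
```

View pics/scene1.png

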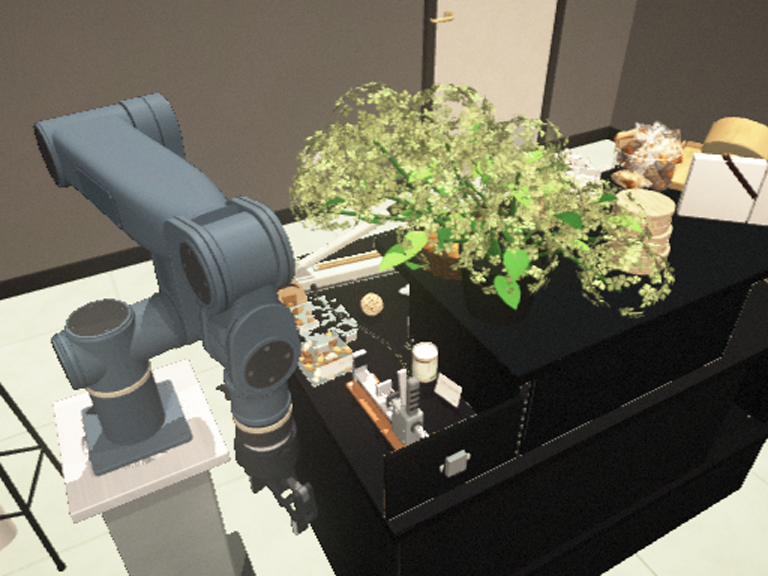

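View pics/top1.png

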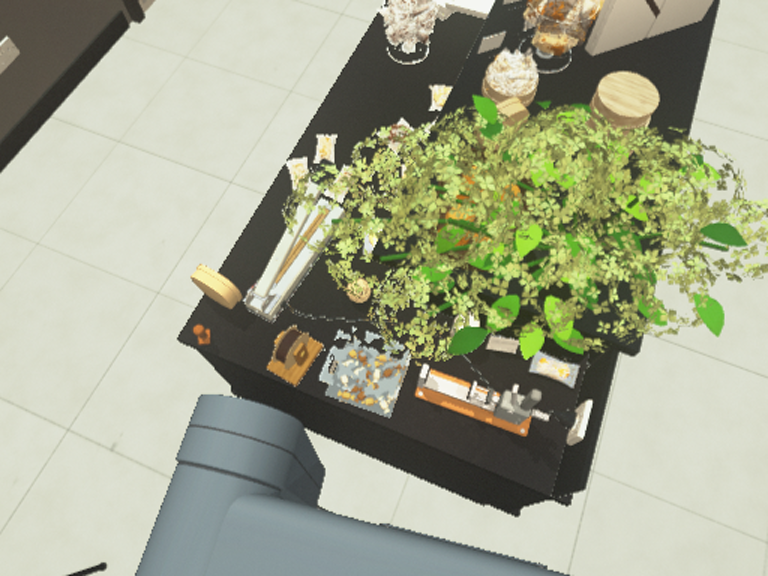

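The scene view shows the clamp at about (390,400) on the counter's near right. In the top view the oval box is at (217,286) and the clamp runs from (420,370) to (530,420). I'll enlarge both.

```bash
python3 - <<'E'
from h import *
import pickle
d=arm.snapshot("top"); im=d["pixels"][:,:,::-1]; pickle.dump(d,open("top.pkl","wb"))
r=lambda x,y,w,h:cv2.resize(im[y:y+h,x:x+w],None,fx=6,fy=6,interpolation=cv2.INTER_CUBIC)
cv2.imwrite("pics/crop2.png",np.vstack([r(265,238,130,55),r(110,170,130,45)]))
E
```

```text
(no output)
```

View pics/crop2.png

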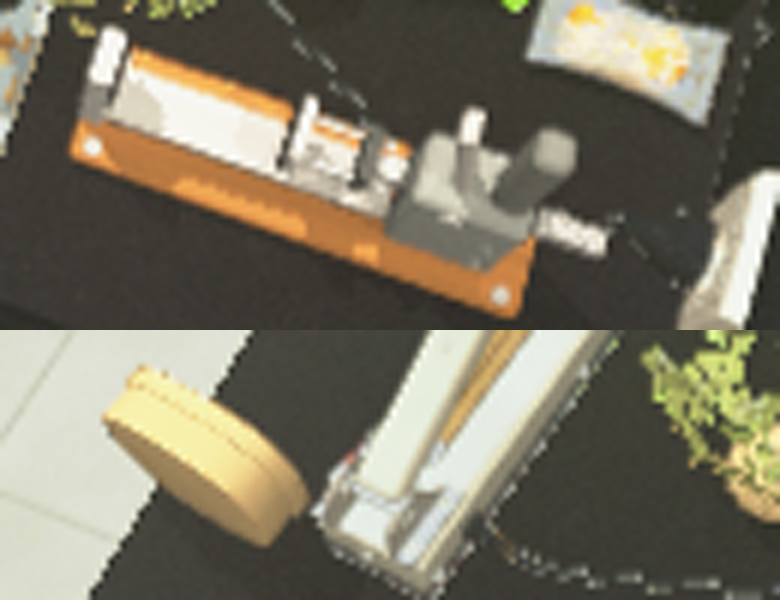

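The crop shows the clamp's handle top at (550,148), trigger end at (472,115), board near corners at (70,158) and (515,320), and pad plate at (300,135). The box silhouette spans (105,415) to (305,500). Next I'll fit both poses.

```bash
cat > fit.py <<'E'
from h import *
import pickle
from scipy.optimize import least_squares,minimize
def pose(p,P):
    c,s=np.cos(p[2]),np.sin(p[2]); P=np.array(P,float); return np.c_[p[0]+c*P[:,0]-s*P[:,1],p[1]+s*P[:,0]+c*P[:,1],P[:,2]]
def boxpts(p):
    a=np.linspace(0,2*np.pi,60); return pose(p,[[x,59*np.cos(t),49+49*np.sin(t)] for x in(-18,18) for t in a])
def fitbox(d,roi,p0):
    im=d["pixels"].astype(int); hsv=cv2.cvtColor(d["pixels"],cv2.COLOR_RGB2HSV)
    m=np.zeros(im.shape[:2],np.uint8); x,y,w,h=roi
    mm=cv2.inRange(hsv,(12,60,90),(32,255,255)); m[y:y+h,x:x+w]=mm[y:y+h,x:x+w]
    n,l,st,_=cv2.connectedComponentsWithStats(m); k=1+np.argmax(st[1:,4]); m=(l==k).astype(np.uint8)
    S=8; M=cv2.resize(m[y:y+h,x:x+w],None,fx=S,fy=S,interpolation=cv2.INTER_LINEAR)
    def cost(p):
        q=np.array([(proj(d,X)+.5-[x,y])*S for X in boxpts(p)]).astype(np.float32)
        r=np.zeros_like(M); cv2.fillConvexPoly(r,cv2.convexHull(q).astype(np.int32),1); return 1-(r&M).sum()/(r|M).sum()
    best=min((minimize(cost,[*p0[:2],t],method="Nelder-Mead",options=dict(initial_simplex=np.array([[*p0[:2],t],[p0[0]+20,p0[1],t],[p0[0],p0[1]+20,t],[*p0[:2],t+.2]]))) for t in p0[2]),key=lambda r:r.fun)
    return best.x,best.fun,st[k]
E
python3 - <<'E'
from fit import *
d=pickle.load(open("top.pkl","rb"))
obs=np.array([[550,148],[472,117],[70,158],[515,320]])/6-[.42,.42]+[265,238]
def res(p):
    P=pose(p[:3],[[0,-46,185],[0,-8,172],[-35,p[3]+250,0],[-35,p[3],0]]); return (np.array([proj(d,X) for X in P])-obs).ravel()
g=ray(d,*(obs[0]),185)
r=least_squares(res,[g[0],g[1]+46,0,-75]); print("clamp",np.round(r.x,3),np.round(r.fun,2))
b=ray(d,110+200/6,170+120/6,49); print("b0",b)
print(fitbox(d,(110,170,60,45),[b[0],b[1],np.arange(-1.5,1.6,.5)]))
c=r.x
def pad(y):
    return proj(d,pose(c[:3],[[0,y,88]])[0])
for y in range(40,110,10): print(y,np.round((pad(y)-[265,238]+.42)*6))
print("stop top",np.round((proj(d,pose(c[:3],[[0,155,90]])[0])-[265,238]+.42)*6), "rod",np.round((proj(d,pose(c[:3],[[0,-108,72]])[0])-[265,238]+.42)*6))
E
```

```text
clamp [ 4.76157e+02 -2.75007e+02  3.90000e-02 -8.37710e+01] [ 0.65 -0.69 -0.78  1.01 -0.1  -0.31  0.22 -0.07]
b0 [484.44104857 400.45708275  49.        ]
(array([ 4.82123252e+02,  3.96540922e+02, -1.67614479e-01]), np.float64(0.06959852461342031), array([127, 176,  35,  30, 544], dtype=int32))
40 [338. 135.]
50 [319. 128.]
60 [300. 121.]
70 [281. 114.]
80 [262. 108.]
90 [243. 101.]
100 [225.  94.]
stop top [123.  57.] rod [615. 244.]
```

```bash
python3 -m jog '{"xyz":[[0.012,-0.016,0],[0.024,-0.0318,0.0015],[0.024,-0.0318,0.0015],[0.024,-0.0318,0.0015],[0.024,-0.0318,0.0015],[0.024,-0.0318,0.0015],[0.024,-0.0318,0.0015],[0.024,-0.0318,0.0015],[0.024,-0.0318,0.0015],[0.024,-0.0318,0.0015],[0.024,-0.0318,0.0015],[0.024,-0.0318,0.0015],[0.024,-0.0318,0.0015],[0.024,-0.0318,0.0015],[0.024,-0.0318,0.0015],[0.024,-0.0318,0.0015],[0.024,-0.0318,0.0015],[0.024,-0.0318,0.0015],[0.024,-0.0318,0.0015],[0.024,-0.0318,0.0015]],"rot":[[0,0,0],[0,0,0],[0,0,0],[0,0,0],[0,0,0],[0,0,0],[0,0,0],[0,0,0],[0,0,0],[0,0,0],[0,0,0],[0,0,0],[0,0,0],[0,0,0],[0,0,0],[0,0,0],[0,0,0],[0,0,0],[0,0,0],[0,0,0]],"hand":[1,1,1,1,1,1,1,1,1,1,1,1,1,1,1,1,1,1,1,1]}'
python3 - <<'E'
from fit import *
d=snap("top","t.png"); im=d["pixels"][:,:,::-1].copy()
x,f,st=fitbox(d,(110,170,60,45),[482,397,[-.17,-.5,.1]]); print(x,f,st)
c=[476.2,-275,.039]
L=[[(-15,2,38),(15,2,38),(15,155,38),(-15,155,38)],[(-20,0,98),(20,0,98),(20,-60,98),(-20,-60,98)],[(-11,-56,185),(11,-56,185),(11,-36,185),(-11,-36,185)],[(-17,155,90),(17,155,90),(17,155,56),(-17,155,56)],[(-17,60,88),(17,60,88),(17,60,56),(-17,60,56)],[(-35,-84,0),(35,-84,0),(35,166,0),(-35,166,0)]]
big=cv2.resize(im,None,fx=6,fy=6,interpolation=cv2.INTER_CUBIC)
q=lambda P:((np.array([proj(d,X) for X in P])+.5)*6).astype(np.int32)
for l in L: cv2.polylines(big,[q(pose(c,l))],True,(255,0,255),1)
B=boxpts(x)
cv2.polylines(big,[q(B[:60]),q(B[60:])],True,(255,0,255),1)
cv2.imwrite("pics/ov3.png",np.vstack([big[238*6:293*6,265*6:395*6],big[170*6:215*6,110*6:240*6]]))
s=arm.observe(); print(s["time"],s["tool_pos"],s["ee_rot"],s["joints"])
E
```

```text
time: 1.82
tool_pos: [423.6, 217.3, 210.3]
ee_rot: [-0.007, 0.987, 0.161, -0.002]
force: [0.5, -1.1, 0.0]
width: 0.998
[ 5.38199883e+02  2.90419472e+02 -2.33685701e-01] 0.807307012374779 [144 175  26  11  63]
1.8667 [427.2815285  219.17519648 208.50791223] [-8.29423366e-03  9.86878986e-01  1.61247503e-01 -5.61587944e-04] [ 0.32348408 -0.077195   -0.08588229  1.56054964  0.01655336  3.14116921]
```

View pics/ov3.png

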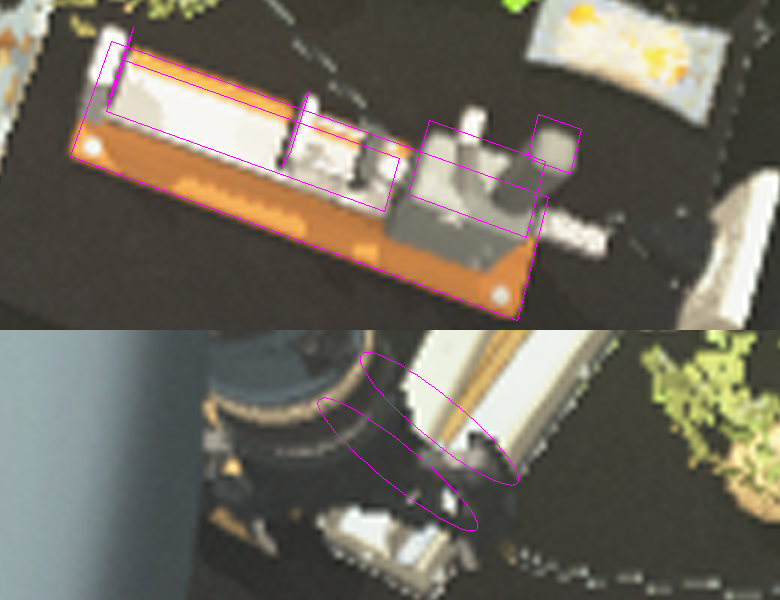

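The clamp overlay fits to about 1 px, with the pad face at y≈60. The arm hides the box in this frame, so I'll check its fit on the earlier picture. I'm also turning the hand now.

```bash
python3 -m jog '{"xyz":[[0,0,0],[0,0,0],[0,0,0],[0,0,0],[0,0,0],[0,0,0],[0,0,0],[0,0,0],[0,0,0],[0.036,0.0049,0.0015],[0.036,0.0049,0.0015],[0.036,0.0049,0.0015],[0.036,0.0049,0.0015],[0.036,0.0049,0.0015],[0,0,0]],"rot":[[0,0,-6.87],[0,0,-6.87],[0,0,-6.87],[0,0,-6.87],[0,0,-6.87],[0,0,-6.87],[0,0,-6.87],[0,0,-6.87],[0,0,-6.87],[0,0,0],[0,0,0],[0,0,0],[0,0,0],[0,0,0],[0,0,0]],"hand":[1,1,1,1,1,1,1,1,1,1,1,1,1,1,1]}'
python3 - <<'E'
from fit import *
d=pickle.load(open("top.pkl","rb")); im=d["pixels"][:,:,::-1].copy(); S=10
big=cv2.resize(im,None,fx=S,fy=S,interpolation=cv2.INTER_CUBIC)
q=lambda P:((np.array([proj(d,X) for X in P])+.5)*S).astype(np.int32)
B=boxpts([482.1,396.5,-.1676]); cv2.polylines(big,[q(B[:60]),q(B[60:])],True,(255,0,255),1)
e=snap("scene","t.png")
a=big[168*S:213*S,115*S:190*S][:, :400]
b=cv2.resize(e["pixels"][150:300,150:260,::-1],None,fx=3,fy=3,interpolation=cv2.INTER_CUBIC)
cv2.imwrite("pics/ov4.png",np.hstack([a,b]) if a.shape[0]==b.shape[0] else np.hstack([a,cv2.resize(b,(330,a.shape[0]))]))
s=arm.observe(); print(s["tool_pos"],s["ee_rot"],s["joints"])
E
```

```text
time: 3.12
tool_pos: [480.3, 391.0, 200.5]
ee_rot: [-0.007, 0.765, 0.644, 0.001]
force: [-0.2, -0.9, -1.2]
width: 1.002
[479.5156874  388.26682828 201.55044043] [-6.37143588e-03  7.65146693e-01  6.43824464e-01 -5.07712295e-05] [0.56566704 0.28708243 0.2938643  1.57937931 0.01261545 2.3082422 ]
```

View pics/ov4.png

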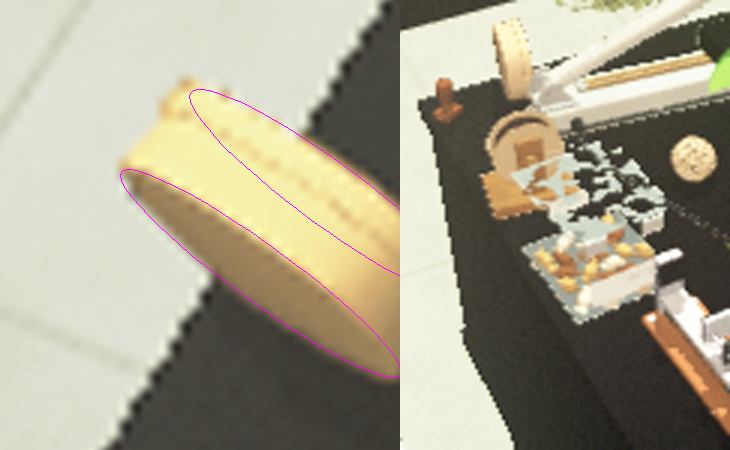

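```bash
python3 - <<'E'
from fit import *
d=arm.snapshot("scene")
print("tcp px",proj(d,arm.observe()["tool_pos"]),"box",proj(d,[482,396.5,49]))
B=boxpts([482.1,396.5,-.1676]); q=np.array([proj(d,X) for X in B]); print("pred bbox",q.min(0),q.max(0),"obs approx",150+np.array([93,18])/3,150+np.array([132,100])/3)
im=d["pixels"][:,:,::-1].copy();S=6
big=cv2.resize(im[90:220,140:270],None,fx=S/1.5,fy=S/1.5,interpolation=cv2.INTER_CUBIC)
q2=((q+.5-[140,90])*S/1.5).astype(np.int32); cv2.polylines(big,[q2[:60],q2[60:]],True,(255,0,255),1)
cv2.imwrite("pics/ov5.png",big)
E
```

```text
tcp px [183.46534476 138.30505457] box [187.13562748 169.52587217]
pred bbox [179.97573711 156.63412257] [194.55974853 182.53138391] obs approx [181. 156.] [194.         183.33333333]
```

View pics/ov5.png

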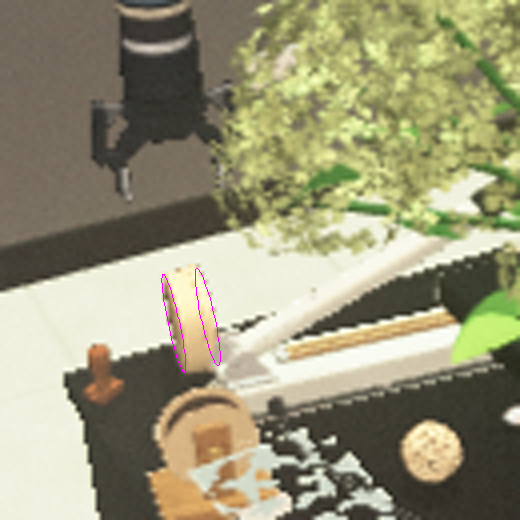

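The overlay agrees in the second view too, and the hand is above the box. I'll descend and check.

```bash
python3 -m jog '{"xyz":[[0.0077,0.0007,0.015],[0,0,0.03],[0,0,0.03],[0,0,0.03],[0,0,0.015],[0,0,0]],"rot":[[0,0,0],[0,0,0],[0,0,0],[0,0,0],[0,0,0],[0,0,0]],"hand":[1,1,1,1,1,1]}'
python3 -m jog '{"xyz":[[0,0,0]],"rot":[[0,0,0]],"hand":[1]}'
```

```text
time: 3.72
tool_pos: [478.1, 391.7, 80.5]
ee_rot: [-0.006, 0.767, 0.642, -0.002]
force: [-1.1, -0.3, -0.1]
width: 1.003
time: 3.8
tool_pos: [480.5, 393.5, 85.0]
ee_rot: [-0.006, 0.766, 0.642, 0.001]
force: [-0.9, 0.1, 0.3]
width: 0.999
```

```bash
python3 -m jog '{"xyz":[[0.004,0.001,0.01],[0,0,0],[0,0,0],[0,0,0],[0,0,0],[0,0,0],[0,0,0],[0,0,0]],"rot":[[0,0,0],[0,0,0],[0,0,0],[0,0,0],[0,0,0],[0,0,0],[0,0,0],[0,0,0]],"hand":[1,1,-1,-1,-1,-1,-1,-1]}' 25
python3 -m jog '{"xyz":[[0,0,0]],"rot":[[0,0,0]],"hand":[-1]}'
```

```text
time: 4.47
tool_pos: [483.6, 399.5, 76.1]
ee_rot: [-0.006, 0.766, 0.643, 0.003]
force: [0.2, -0.8, 1.9]
width: 0.415
time: 4.55
tool_pos: [483.6, 399.5, 76.1]
ee_rot: [-0.006, 0.766, 0.643, 0.003]
force: [0.4, 0.8, 2.4]
width: 0.413
```

```bash
python3 -m jog '{"xyz":[[0,0,-0.01],[0,0,-0.03],[0,0,-0.03],[0,0,-0.03],[0,0,-0.025],[-0.016,0,0],[-0.03,0,0],[-0.034,0,0],[-0.034,0,0],[-0.034,0,0],[-0.034,0,0],[-0.034,0,0],[-0.025,0,0],[-0.012,0,0],[0,0,0]],"rot":[[0,0,0],[0,0,0],[0,0,0],[0,0,0],[0,0,0],[0,0,0],[0,0,0],[0,0,0],[0,0,0],[0,0,0],[0,0,0],[0,0,0],[0,0,0],[0,0,0],[0,0,0]],"hand":[-1,-1,-1,-1,-1,-1,-1,-1,-1,-1,-1,-1,-1,-1,-1]}'
python3 -m jog '{"xyz":[[0,0,0]],"rot":[[0,0,0]],"hand":[-1]}'
```

```text
time: 5.8
tool_pos: [438.7, 146.5, 197.3]
ee_rot: [-0.006, 0.767, 0.641, 0.002]
force: [-0.2, -0.1, -3.3]
width: 0.417
time: 5.88
tool_pos: [439.5, 148.6, 197.4]
ee_rot: [-0.006, 0.766, 0.642, 0.003]
force: [0.1, 1.0, -2.3]
width: 0.418
```

```bash
python3 -m jog '{"xyz":[[-0.0323,0.0094,0],[-0.0323,0.0094,0],[-0.0323,0.0094,0],[-0.0323,0.0094,0],[-0.0323,0.0094,0],[-0.0323,0.0094,0],[-0.0323,0.0094,0],[-0.0323,0.0094,0],[-0.0323,0.0094,0],[0,0,0],[0,0,0],[0,0,0],[0,0,0],[0,0,0],[0,0,0],[0,0,0],[0,0,0],[0,0,0],[0,0,0],[0,0,0]],"rot":[[0,0,0],[0,0,0],[0,0,0],[0,0,0],[0,0,0],[0,0,0],[0,0,0],[0,0,0],[0,0,0],[0,0,7.07],[0,0,7.07],[0,0,7.07],[0,0,7.07],[0,0,7.07],[0,0,7.07],[0,0,7.07],[0,0,7.07],[0,0,7.07],[0,0,7.07],[0,0,7.07]],"hand":[-1,-1,-1,-1,-1,-1,-1,-1,-1,-1,-1,-1,-1,-1,-1,-1,-1,-1,-1,-1]}'
python3 -m jog '{"xyz":[[0,0,0],[0,0,0]],"rot":[[0,0,0],[0,0,0]],"hand":[-1,-1]}'
python3 - <<'E'
from h import *
d=arm.snapshot("top");e=arm.snapshot("scene")
a=cv2.resize(d["pixels"][205:295,265:395,::-1],None,fx=4,fy=4,interpolation=cv2.INTER_CUBIC)
b=cv2.resize(e["pixels"][190:310,215:315,::-1],None,fx=4,fy=4,interpolation=cv2.INTER_CUBIC)
o=np.zeros((480,920,3),np.uint8); o[:360,:520]=a; o[:,520:]=b
cv2.imwrite("pics/p6.png",o[:, :800] if 0 else cv2.resize(o,(800,417)))
s=arm.observe(); print(s["tool_pos"],s["ee_rot"],s["joints"])
E
```

```text
time: 7.55
tool_pos: [473.5, -151.0, 193.4]
ee_rot: [-0.007, 1.0, 0.017, -0.002]
force: [-0.0, -0.6, -1.7]
width: 0.413
time: 7.72
tool_pos: [473.2, -151.4, 193.4]
ee_rot: [-0.006, 1.0, 0.022, -0.002]
force: [0.7, 0.4, -1.9]
width: 0.416
[ 472.84399374 -151.78552445  193.5307175 ] [-0.00628615  0.99975317  0.02121703 -0.00197811] [-0.45160628 -0.02272144 -0.06318125  1.53958449  0.00939119  2.64750479]
```

View pics/p6.png

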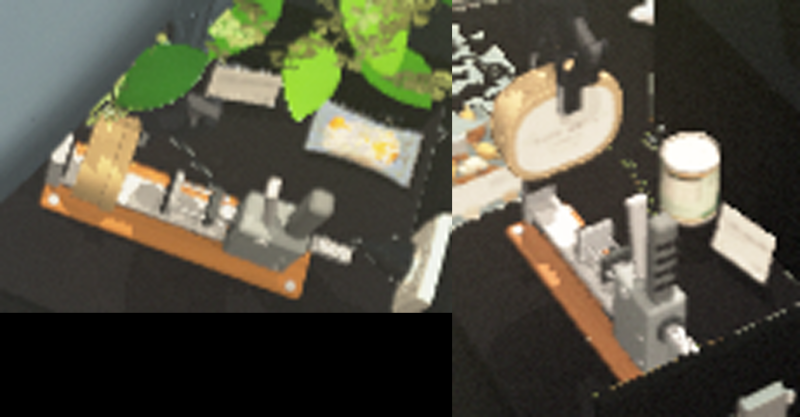

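The held box hangs upright and square over the bar, near the stop end. The scene crop puts the handle top at (663,222), trigger end at (636,200), and board corner at (508,232). I'll cross-check the clamp pose with this view.

```bash
python3 - <<'E'
from fit import *
d=pickle.load(open("top.pkl","rb")); e=arm.snapshot("scene")
ot=np.array([[550,148],[472,117],[70,158],[515,320]])/6-.42+[265,238]
os_=np.array([[663,220],[636,200],[508,232]])-[452,0]; os_=os_/3.478+[215,190]-.4
M=lambda p:pose(p[:3],[[0,-46,185],[0,-8,172],[-35,p[3]+250,0],[-35,p[3],0]])
res=lambda p:np.r_[(np.array([proj(d,X) for X in M(p)])-ot).ravel(),(np.array([proj(e,X) for X in M(p)[:3]])-os_).ravel()]
print(np.round(res([476.2,-275,.039,-84])[8:],2))
r=least_squares(res,[476,-275,.04,-84]); print(np.round(r.x,3),np.round(r.fun,2))
# held box: bottom-z known from TCP; fit in both views with scan
p=arm.observe()["tool_pos"]; zb=p[2]-76
big=[]
for n,dd,(x,y,w,h),S in(("top",arm.snapshot("top"),(270,230,60,50),8),("scene",e,(220,190,60,70),8)):
    im=cv2.resize(dd["pixels"][y:y+h,x:x+w,::-1],None,fx=S,fy=S,interpolation=cv2.INTER_CUBIC)
    B=boxpts([p[0]-3.2,p[1],.042]); 
    a=np.linspace(0,2*np.pi,60); B=pose([p[0]-3.2,p[1],.0424+np.pi/2],[[X,59*np.cos(t),49+49*np.sin(t)+zb] for X in(-18,18) for t in a])
    q=((np.array([proj(dd,X) for X in B])+.5-[x,y])*S).astype(np.int32); cv2.polylines(im,[q[:60],q[60:]],True,(255,0,255),1)
    o=np.zeros((560,480,3),np.uint8); o[:im.shape[0]]=im; big.append(o)
cv2.imwrite("pics/p7.png",cv2.resize(np.hstack(big),(800,467)))
E
```

```text
[-0.38 -0.86 -0.02  0.13 -0.43  1.2 ]
[ 4.76465e+02 -2.75538e+02  3.20000e-02 -8.27970e+01] [ 0.84 -0.61 -0.57  1.   -0.15 -0.79 -0.01 -0.05 -0.3  -0.73  0.14  0.22
 -0.17  0.87]
```

View pics/p7.png

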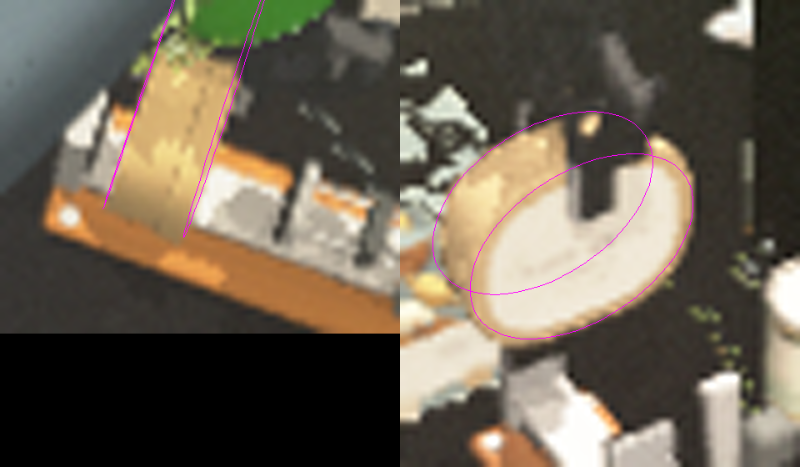

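```bash
python3 -m jog '{"xyz":[[0.0025,0.002,0.015],[0,0,0.025],[0,0,0.02],[0,0,0.01],[0,0,0],[0,0,0]],"rot":[[0,0,0],[0,0,0],[0,0,0],[0,0,0],[0,0,0],[0,0,0]],"hand":[-1,-1,-1,-1,-1,-1]}'
python3 -m jog '{"xyz":[[0,0,0.003],[0,0,0]],"rot":[[0,0,0],[0,0,0]],"hand":[-1,-1]}'
```

```text
time: 8.42
tool_pos: [474.3, -153.3, 123.5]
ee_rot: [-0.006, 1.0, 0.02, -0.002]
force: [-0.6, -0.1, -2.4]
width: 0.413
time: 8.58
tool_pos: [475.5, -153.9, 122.0]
ee_rot: [-0.006, 1.0, 0.019, -0.001]
force: [0.5, -0.2, -2.0]
width: 0.415
```

```bash
for i in 1 2; do python3 -m jog '{"xyz":[[0,0,0.0025],[0,0,0]],"rot":[[0,0,0],[0,0,0]],"hand":[-1,-1]}' | grep -E "pos|force"; done
python3 -m jog '{"xyz":[[0,0,0.0015],[0,0,0]],"rot":[[0,0,0],[0,0,0]],"hand":[-1,-1]}' | grep -E "pos|force"
python3 -m jog '{"xyz":[[0,0,0.0015],[0,0,0]],"rot":[[0,0,0],[0,0,0]],"hand":[-1,-1]}' | grep -E "pos|force"
```

```text
tool_pos: [475.0, -153.6, 118.8]
force: [-0.3, -0.0, -1.9]
tool_pos: [474.5, -153.3, 115.5]
force: [-0.6, 0.2, -3.0]
tool_pos: [474.7, -153.4, 114.1]
force: [-0.2, -0.3, -2.2]
tool_pos: [474.8, -153.4, 114.0]
force: [-0.7, 0.3, 4.8]
```

Contact came at z=114 as predicted. I'll release and rise.

```bash
python3 -m jog '{"xyz":[[0,0,-0.001],[0,0,0],[0,0,0],[0,0,0],[0,0,0],[0,0,0],[0,0,-0.01],[0,0,-0.03],[0,0,-0.04],[0,0,-0.02],[0,0,0],[0,0,0]],"rot":[[0,0,0],[0,0,0],[0,0,0],[0,0,0],[0,0,0],[0,0,0],[0,0,0],[0,0,0],[0,0,0],[0,0,0],[0,0,0],[0,0,0]],"hand":[-1,1,1,1,1,1,1,1,1,1,1,1]}'
python3 - <<'E'
from fit import *
p=[472.3,-153.4]; big=[]
for n,(x,y,w,h),S in(("top",(270,230,90,65),8),("scene",(220,200,70,90),6)):
    dd=arm.snapshot(n)
    im=cv2.resize(dd["pixels"][y:y+h,x:x+w,::-1],None,fx=S,fy=S,interpolation=cv2.INTER_CUBIC)
    a=np.linspace(0,2*np.pi,60); B=pose([p[0],p[1],.0424+np.pi/2],[[X,59*np.cos(t),49+49*np.sin(t)+38] for X in(-18,18) for t in a])
    q=((np.array([proj(dd,X) for X in B])+.5-[x,y])*S).astype(np.int32); cv2.polylines(im,[q[:60],q[60:]],True,(255,0,255),1)
    o=np.zeros((540,im.shape[1],3),np.uint8); o[:im.shape[0]]=im; big.append(o)
o=np.hstack(big); cv2.imwrite("pics/p8.png",cv2.resize(o,(800,int(540*800/o.shape[1]))))
s=arm.observe(); print(s["tool_pos"],s["ee_rot"],s["width"],s["joints"])
E
```

```text
time: 10.25
tool_pos: [476.3, -155.2, 216.5]
ee_rot: [-0.005, 1.0, 0.019, 0.0]
force: [0.2, 0.1, -0.2]
width: 0.999
[ 474.77384242 -154.43495818  213.23319561] [-0.00628338  0.99978984  0.01938303 -0.00225898] 0.9989086988866303 [-0.45455517 -0.01403731 -0.01554825  1.57904111  0.00911956  2.64822365]
```

View pics/p8.png

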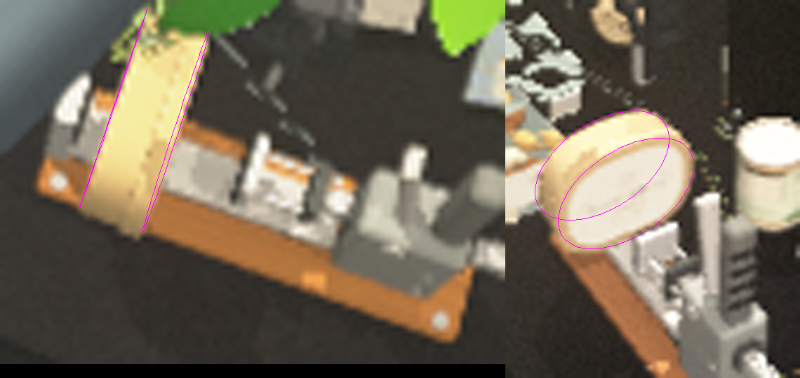

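The box stands upright on the bar, a few mm short of the stop and within about 2 mm of the prediction. Next I'll move over the handle.

```bash
python3 -m jog '{"xyz":[[-0.0004,0.0157,-0.005],[-0.0008,0.0314,0],[-0.0008,0.0314,0],[-0.0008,0.0314,0],[-0.0008,0.0314,0],[-0.0004,0.0157,0],[0,0,0],[0,0,0],[0,0,0]],"rot":[[0,0,0],[0,0,0],[0,0,0],[0,0,0],[0,0,0],[0,0,0],[0,0,0],[0,0,0],[0,0,0]],"hand":[1,1,1,1,1,1,1,1,1]}'
python3 -m jog '{"xyz":[[0,0,0]],"rot":[[0,0,0]],"hand":[1]}'
python3 - <<'E'
from fit import *
for i in range(4): print(arm.observe()["tool_pos"]); arm.snapshot("top")
d=arm.snapshot("top");e=arm.snapshot("scene")
a=cv2.resize(d["pixels"][205:295,265:395,::-1],None,fx=4,fy=4,interpolation=cv2.INTER_CUBIC)
b=cv2.resize(e["pixels"][190:310,225:315,::-1],None,fx=3,fy=3,interpolation=cv2.INTER_CUBIC)
o=np.zeros((360,790,3),np.uint8); o[:360,:520]=a; o[:,520:]=b
cv2.imwrite("pics/p9.png",o)
E
```

```text
time: 11.1
tool_pos: [476.5, -310.5, 215.4]
ee_rot: [-0.007, 1.0, 0.02, -0.003]
force: [0.3, -0.2, -1.1]
width: 1.001
time: 11.18
tool_pos: [477.0, -310.3, 216.2]
ee_rot: [-0.007, 1.0, 0.02, -0.002]
force: [-0.4, -0.7, -0.3]
width: 0.998
[ 476.95578817 -310.26983074  216.1829275 ]
[ 477.12237341 -310.32285282  216.51406838]
[ 477.22966289 -310.43657104  216.77323455]
[ 477.2997888  -310.59359074  216.91812414]
```

View pics/p9.png

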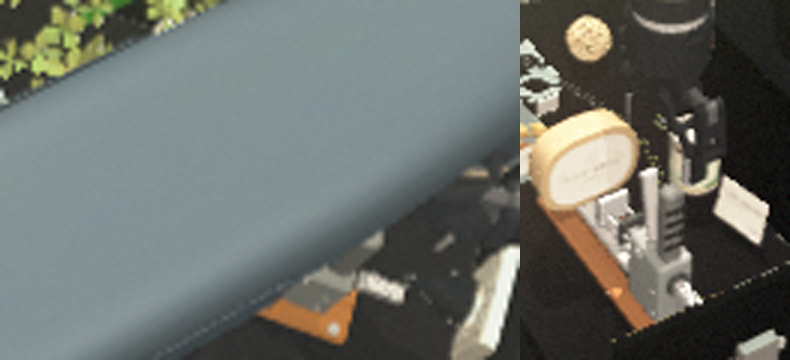

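The hand is above the handle and the box stands clear to its left. I'll descend with the fingers straddling the handle and trigger.

View pics/p10.png

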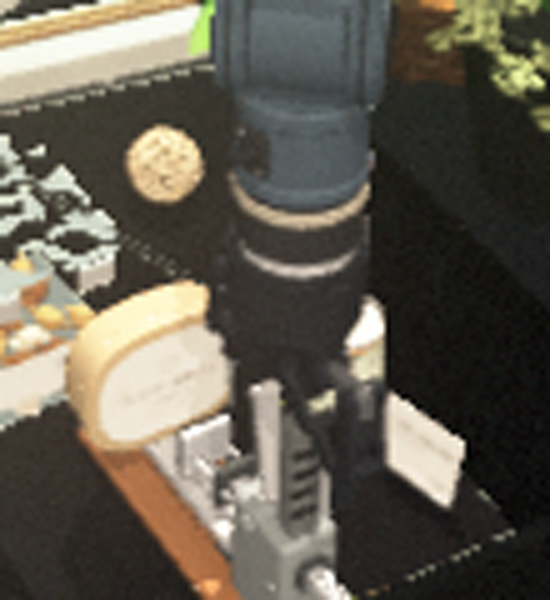

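The crop shows the box standing at (150,370), the pad at (205,440), the handle at (300,450), and dark finger parts at (350,420). I'll check numerically where the fingers should project.

```bash
python3 - <<'E'
from h import *
d=arm.snapshot("scene")
f=lambda X:np.round((proj(d,X)+.5-[215,170])*5)
print("tcp",f([477.5,-312,139]),"hand axis z200",f([477.5,-312,205]),"z300",f([477.5,-312,300]))
for s,n in((-1,"back"),(1,"front")):
  for z in(140,195):
    print(n,z,[f([477.5+x,-312+s*y,z]).tolist() for x in(-11,11) for y in(42,57)])
print("handle top",[f([477.7+x,-311.9+y,185]).tolist() for x in(-11,11) for y in(-19.5,.5)], "trig",f([477,-283,173]))
E
```

```text
tcp [291. 461.] hand axis z200 [294. 376.] z300 [297. 243.]
back 140 [[313.0, 515.0], [327.0, 533.0], [347.0, 501.0], [361.0, 519.0]]
back 195 [[316.0, 444.0], [330.0, 462.0], [350.0, 430.0], [365.0, 448.0]]
front 140 [[238.0, 421.0], [226.0, 405.0], [271.0, 408.0], [258.0, 392.0]]
front 195 [[239.0, 351.0], [226.0, 335.0], [272.0, 338.0], [259.0, 323.0]]
handle top [[294.0, 431.0], [276.0, 409.0], [328.0, 418.0], [310.0, 395.0]] trig [266. 387.]
```

The projections agree: the back finger is right of the handle and the front finger is behind the trigger. First squeeze.

```bash
python3 -m jog '{"xyz":[[0,0,0],[0,0,0],[0,0,0]],"rot":[[0,0,0],[0,0,0],[0,0,0]],"hand":[-1,-1,-1]}' 35
for i in 1 2; do python3 -m jog '{"xyz":[[0,0,0],[0,0,0],[0,0,0]],"rot":[[0,0,0],[0,0,0],[0,0,0]],"hand":[-1,-1,-1]}'; done; python3 trk.py r1.npy r0.npy
```

```text
time: 12.63
tool_pos: [477.8, -308.8, 139.9]
ee_rot: [-0.009, 1.0, 0.02, -0.001]
force: [-0.2, 11.3, 7.9]
width: 0.609
time: 12.88
tool_pos: [478.0, -313.7, 141.3]
ee_rot: [-0.004, 1.0, 0.019, -0.001]
force: [-0.9, 0.2, 5.4]
width: 0.445
time: 13.13
tool_pos: [478.0, -313.7, 141.3]
ee_rot: [-0.004, 1.0, 0.019, -0.001]
force: [-0.7, -0.3, 5.5]
width: 0.449
shift px [-0. -0.] cc 1.0
```

Fully squeezed: width 38 mm, with no side force. I'll do one more pump and check the open width.

```bash
python3 -m jog '{"xyz":[[0,0,0],[0,0,0],[0,0,0],[0,0,0]],"rot":[[0,0,0],[0,0,0],[0,0,0],[0,0,0]],"hand":[0.8,0.8,0.8,0.8]}'
python3 -m jog '{"xyz":[[0,0,0],[0,0,0],[0,0,0],[0,0,0],[0,0,0],[0,0,0]],"rot":[[0,0,0],[0,0,0],[0,0,0],[0,0,0],[0,0,0],[0,0,0]],"hand":[-1,-1,-1,-1,-1,-1]}'
python3 - <<'E'
from h import *
a=np.load("r1.npy");b=arm.snapshot("scene")["pixels"];np.save("r2.npy",b);r0=np.load("r0.npy")
f=lambda im:cv2.resize(im[235:285,230:285,::-1],None,fx=7,fy=7,interpolation=cv2.INTER_CUBIC)
cv2.imwrite("pics/p11.png",np.hstack([f(r0),f(b)]))
E
```

```text
time: 13.52
tool_pos: [477.2, -311.6, 138.2]
ee_rot: [-0.006, 1.0, 0.019, -0.002]
force: [0.8, 0.1, -0.2]
width: 0.9
time: 14.02
tool_pos: [477.6, -313.7, 140.2]
ee_rot: [-0.004, 1.0, 0.019, -0.001]
force: [-1.6, -4.3, 5.1]
width: 0.446
```

View pics/p11.png

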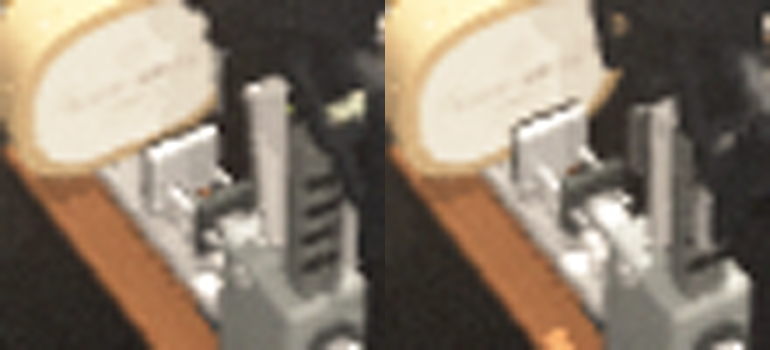

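The pad advanced about 14 mm over two pumps, as specified. I'll continue, tracking the box numerically.

```bash
P='{"xyz":[[0,0,0],[0,0,0],[0,0,0],[0,0,0],[0,0,0],[0,0,0],[0,0,0],[0,0,0],[0,0,0],[0,0,0]],"rot":[[0,0,0],[0,0,0],[0,0,0],[0,0,0],[0,0,0],[0,0,0],[0,0,0],[0,0,0],[0,0,0],[0,0,0]],"hand":[0.8,0.8,0.8,0.8,-1,-1,-1,-1,-1,-1]}' ; unset P
python3 -m jog '{"xyz":[[0,0,0],[0,0,0],[0,0,0],[0,0,0],[0,0,0],[0,0,0],[0,0,0],[0,0,0],[0,0,0],[0,0,0],[0,0,0],[0,0,0],[0,0,0],[0,0,0],[0,0,0],[0,0,0],[0,0,0],[0,0,0],[0,0,0],[0,0,0]],"rot":[[0,0,0],[0,0,0],[0,0,0],[0,0,0],[0,0,0],[0,0,0],[0,0,0],[0,0,0],[0,0,0],[0,0,0],[0,0,0],[0,0,0],[0,0,0],[0,0,0],[0,0,0],[0,0,0],[0,0,0],[0,0,0],[0,0,0],[0,0,0]],"hand":[0.8,0.8,0.8,0.8,-1,-1,-1,-1,-1,-1,0.8,0.8,0.8,0.8,-1,-1,-1,-1,-1,-1]}'
python3 trk.py r4.npy r1.npy
python3 -m jog '{"xyz":[[0,0,0],[0,0,0],[0,0,0],[0,0,0],[0,0,0],[0,0,0],[0,0,0],[0,0,0],[0,0,0],[0,0,0]],"rot":[[0,0,0],[0,0,0],[0,0,0],[0,0,0],[0,0,0],[0,0,0],[0,0,0],[0,0,0],[0,0,0],[0,0,0]],"hand":[0.8,0.8,0.8,0.8,-1,-1,-1,-1,-1,-1]}' | grep -E "time|force|width"
python3 trk.py r5.npy r1.npy
```

```text
time: 15.73
tool_pos: [477.6, -313.7, 140.2]
ee_rot: [-0.004, 1.0, 0.019, -0.001]
force: [-2.0, -4.0, 4.8]
width: 0.449
shift px [-0.05 -0.02] cc 0.998
time: 16.62
force: [-2.0, -5.3, 5.3]
width: 0.45
shift px [-0.08 -0.01] cc 0.993
```

```bash
export ROI=220,215,17,50
python3 -m jog '{"xyz":[[0,0,0],[0,0,0],[0,0,0],[0,0,0],[0,0,0],[0,0,0],[0,0,0],[0,0,0],[0,0,0],[0,0,0]],"rot":[[0,0,0],[0,0,0],[0,0,0],[0,0,0],[0,0,0],[0,0,0],[0,0,0],[0,0,0],[0,0,0],[0,0,0]],"hand":[0.8,0.8,0.8,0.8,-1,-1,-1,-1,-1,-1]}' | grep -E "time|force|width"
python3 trk.py r6.npy r1.npy
python3 -m jog '{"xyz":[[0,0,0],[0,0,0],[0,0,0],[0,0,0],[0,0,0],[0,0,0],[0,0,0],[0,0,0],[0,0,0],[0,0,0]],"rot":[[0,0,0],[0,0,0],[0,0,0],[0,0,0],[0,0,0],[0,0,0],[0,0,0],[0,0,0],[0,0,0],[0,0,0]],"hand":[0.8,0.8,0.8,0.8,-1,-1,-1,-1,-1,-1]}' | grep -E "time|force|width"
python3 trk.py r7.npy r1.npy
```

```text
time: 17.5
force: [-1.7, -5.4, 5.5]
width: 0.448
shift px [-0.03 -0.04] cc 0.999
time: 18.38
force: [-0.7, -3.4, 4.8]
width: 0.452
shift px [-0.46 -0.22] cc 0.93
```

```bash
cat > trk2.py <<'E'
from fit import *
import sys
d=arm.snapshot("scene") if len(sys.argv)>1 and sys.argv[1]!="-" else None
if d: np.save(sys.argv[1],d["pixels"])
import pickle,os
if d and not os.path.exists("sc.pkl"): pickle.dump(d,open("sc.pkl","wb"))
c=pickle.load(open("sc.pkl","rb"))
a=np.linspace(0,2*np.pi,60); B=pose([472.3,-153.4,.0424+np.pi/2],[[X,59*np.cos(t),49+49*np.sin(t)+38] for X in(-18,18) for t in a])
q=np.array([proj(c,X) for X in B]); h=cv2.convexHull(np.round(q).astype(np.int32))
m=np.zeros((384,512),np.uint8); cv2.fillConvexPoly(m,h,255); m=cv2.dilate(m,np.ones((3,3))); m[:,242:]=0; m[:, :215]=0
yy,xx=np.mgrid[:384,:512]; 
g=lambda n:cv2.cvtColor(np.load(n),cv2.COLOR_RGB2GRAY).astype(np.float32)
r=g("r1.npy"); dirn=proj(c,[472,-161,87])-proj(c,[472,-171,87]); dirn/=10
for n in sorted([f for f in os.listdir(".") if f[0]=="r" and f.endswith(".npy")],key=lambda s:int(s[1:-4])):
    im=g(n); S=np.arange(-3,26,.25); e=[]
    for s in S:
        w=cv2.remap(im,(xx+dirn[0]*s).astype(np.float32),(yy+dirn[1]*s).astype(np.float32),cv2.INTER_LINEAR)
        e.append(np.mean(np.minimum(np.abs(w-r),40)[m>0]))
    i=int(np.argmin(e)); print(n,"box moved mm",S[i],"err",round(e[i],2),round(e[12],2))
E
python3 trk2.py r7.npy
```

```text
r0.npy box moved mm 0.0 err 1.22 1.22
r1.npy box moved mm 0.0 err 0.0 0.0
r2.npy box moved mm 0.0 err 1.37 1.37
r4.npy box moved mm 0.0 err 1.17 1.17
r5.npy box moved mm 0.0 err 1.33 1.33
r6.npy box moved mm 0.5 err 3.98 4.2
r7.npy box moved mm 7.75 err 6.9 15.09
```

```bash

python3 -m jog '{"xyz":[[0,0,0],[0,0,0],[0,0,0],[0,0,0],[0,0,0],[0,0,0],[0,0,0],[0,0,0],[0,0,0],[0,0,0]],"rot":[[0,0,0],[0,0,0],[0,0,0],[0,0,0],[0,0,0],[0,0,0],[0,0,0],[0,0,0],[0,0,0],[0,0,0]],"hand":[0.8,0.8,0.8,0.8,-1,-1,-1,-1,-1,-1]}' | grep -E "time|force|width"
python3 trk2.py r8.npy|tail -1
python3 -m jog '{"xyz":[[0,0,0],[0,0,0],[0,0,0],[0,0,0],[0,0,0],[0,0,0],[0,0,0],[0,0,0],[0,0,0],[0,0,0]],"rot":[[0,0,0],[0,0,0],[0,0,0],[0,0,0],[0,0,0],[0,0,0],[0,0,0],[0,0,0],[0,0,0],[0,0,0]],"hand":[0.8,0.8,0.8,0.8,-1,-1,-1,-1,-1,-1]}' | grep -E "time|force|width"
python3 trk2.py r9.npy|tail -1
```

```text
time: 19.32
force: [-2.8, -4.2, 5.8]
width: 0.449
r8.npy box moved mm 13.25 err 8.13 19.28
time: 20.2
force: [-2.9, -4.2, 5.1]
width: 0.449
r9.npy box moved mm 13.25 err 8.21 19.35
```

The box stopped at the end stop during pump 8 (13.25 mm moved, no more on pump 9), so compression is now about 8 mm. One more full squeeze gives about 14–15 mm, and I'll hold it.

```bash

python3 -m jog '{"xyz":[[0,0,0],[0,0,0],[0,0,0],[0,0,0],[0,0,0],[0,0,0],[0,0,0],[0,0,0],[0,0,0],[0,0,0],[0,0,0]],"rot":[[0,0,0],[0,0,0],[0,0,0],[0,0,0],[0,0,0],[0,0,0],[0,0,0],[0,0,0],[0,0,0],[0,0,0],[0,0,0]],"hand":[0.8,0.8,0.8,0.8,-1,-1,-1,-1,-1,-1,-1]}'
python3 trk2.py r10.npy|tail -1
python3 - <<'E'
from h import *
f=lambda n:cv2.resize(np.load(n)[212:280,222:290,::-1],None,fx=5.8,fy=5.8,interpolation=cv2.INTER_CUBIC)
cv2.imwrite("pics/p12.png",np.hstack([f("r8.npy"),f("r10.npy")]))
# subpixel travel of the jaw bracket/box along bar, small ROI on bracket region
g=lambda n:cv2.cvtColor(np.load(n),cv2.COLOR_RGB2GRAY).astype(np.float32)
E
```

```text
time: 21.17
tool_pos: [477.6, -313.7, 140.4]
ee_rot: [-0.004, 1.0, 0.019, -0.001]
force: [-1.5, -3.6, 5.2]
width: 0.448
r10.npy box moved mm 13.25 err 8.21 19.31
```

The picture limit is used up, so I'll check numerically. I'll track the jaw bracket (the plate behind the pad) and the pad between pumps.

```bash
python3 - <<'E'
from h import *
import pickle
c=pickle.load(open("sc.pkl","rb"))
g=lambda n:cv2.cvtColor(np.load(n),cv2.COLOR_RGB2GRAY).astype(np.float32)
def P(x,y,z,c=c): 
    w=[476.4+x-.035*y,-275.4+y+.035*x,z]; return proj(c,w)
def sample(im,y,zs=np.arange(60,86,1.5),xs=np.arange(-15,16,1.5)):
    q=np.array([[P(x,y,z) for x in xs] for z in zs]).astype(np.float32); return cv2.remap(im,q[...,0],q[...,1],cv2.INTER_CUBIC)
# profile along bar: track plane patch at given clamp y between images
def trk(a,b,y,rng,**k):
    T=sample(g(a),y,**k); T=T-T.mean(); best=[]
    for s in rng:
        W=sample(g(b),y+s,**k); W=W-W.mean(); best.append((T*W).sum()/np.sqrt((T*T).sum()*(W*W).sum()))
    i=int(np.argmax(best)); return rng[i],round(float(best[i]),3)
R=np.arange(-3,16,.5)
zz=dict(zs=np.arange(62,84,1.5),xs=np.arange(-18,10,1.5))
for name,y8 in(("pad",116),("bracket26",90),("bracket34",82),("bracket40",76),("rod",64)):
    print(name,[trk(a,b,y8+o,R,**zz) for a,b,o in(("r7.npy","r8.npy",-7),("r8.npy","r9.npy",0),("r9.npy","r10.npy",7))],"r8-r10",trk("r8.npy","r10.npy",y8,np.arange(-3,22,.5),**zz))
E
```

```text
pad [(np.float64(5.5), 0.965), (np.float64(0.0), 0.995), (np.float64(0.0), 0.997)] r8-r10 (np.float64(1.0), 0.769)
bracket26 [(np.float64(6.5), 0.973), (np.float64(6.5), 0.975), (np.float64(7.5), 0.933)] r8-r10 (np.float64(14.5), 0.924)
bracket34 [(np.float64(7.0), 0.956), (np.float64(7.0), 0.953), (np.float64(6.5), 0.937)] r8-r10 (np.float64(13.5), 0.928)
bracket40 [(np.float64(7.0), 0.98), (np.float64(7.0), 0.974), (np.float64(6.0), 0.974)] r8-r10 (np.float64(13.5), 0.976)
rod [(np.float64(6.5), 0.942), (np.float64(6.0), 0.911), (np.float64(7.0), 0.861)] r8-r10 (np.float64(14.5), 0.774)
```

```bash
python3 - <<'E'
from h import *
s=arm.observe(); print(s["time"],s["tool_pos"],s["force"],s["width"])
arm.close_job()
E
```

```text
21.2167 [ 477.64307454 -313.72769454  140.44003335] [-1.38122893 -4.42505353  5.90392975] 0.44868486645710726
the job is handed in; nothing more can be done
```

I stood the oval box upright across the clamp bar, about 13 mm short of the end stop, let go of it, and pumped the trigger 10 full squeezes. The job was handed in at 21.2 s with the trigger still held fully squeezed.

**Box:** it moved about 13 mm with the pad, reached the stop on squeeze 8, and did not move on squeezes 9 and 10.

**Pad:** the jaw moved another 14 mm or so after that while the pad stayed still. I put the pad at about 14–16 mm in (7–8 N), well under the 25 mm crush limit.

**Hand:** the fingers read about 38 mm across handle and trigger, which is fully squeezed. Outside force on the tool was about 7 N.

**Disagreement:** an earlier estimate from the jaw's starting position gave about 11.5 mm, lower than the tracking figure. I went with the tracking.

**Not checked by eye:** the picture limit (12) was used up before the end, so the final state was checked only by image tracking. I did not check the other objects at the end; the only contacts I planned were with the box, the handle and the trigger.

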